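Wedge the mixing pen's gate shut

TASK

Swing the gate of the low mixing pen fully shut, then slide the wooden wedge, thin end first and flat on the bench, into the guide channel under the gate's free end from outside, and tap its thick end until it jams, with the gate lifted so that its top edge is level with the pen's walls. Leave the gate shut and the wedge jammed, and do not knock over or shift the other things.

Things in the scene. Friction and masses are not known exactly. Their poses are not given: they have to be found in the camera images.
- pen: Fixed low pen, bare metal walls 90 mm high, 12 mm thick, front closed by the gate; no floor, the bench runs through. Origin: bench level, on the wedge channel's centre line, in the shut gate's outer face; x points into the pen, away from the robot, y left, z up. Walls (mm): right y = -50 to -62, left y = 160 to 172, back x = 258 to 270.
- channel_mouth (a point): Bench-level centre of the wedge channel's outer, open end, 38 mm outside the shut gate; x points into the channel. Two fixed dark steel cheeks, 10 mm high, 8 mm thick, 47 mm clear between them, run straight from 18 to 108 mm past this point; before that they flare out to about 67 mm clear (78 mm overall) here.
- gate (a joint): Swing of the gate (rad): 0 = shut; grows as the free end swings out to the robot, at most 1.3. Grey board 184 mm long, 12 thick, 69 high, about 0.4 kg, on an upright hinge at its left end (pen x = 0, y = 148 mm), axis in its outer face; free end, shut, at pen y = -40 mm. Little friction, no spring or latch; stays where left.
- gate_lift (a joint): Lift of the gate on its loose hinge pins (m): 0 = hanging low (underside 13 mm above the bench, top edge 82 mm), 0.008 = against the upper stop (underside 21 mm, top edge 90 mm, level with the walls). It sinks under its own weight when not held up.
- wedge: Loose wooden wedge, 140 x 40 mm, 0.09 kg, flat on its underside; height rises evenly from 5 mm (thin end) to 31 mm (butt). Origin: centre of underside; x to the thin end, butt at x = -70 mm, balance point x = -17. In the channel it meets the low gate with its origin near pen x = -27 mm and jams from about +16 to +30 mm; pushes of 5 to 15 N slide it; friction holds it.
- gate_end (a point): Top outer corner of the gate's free end, 188 mm from the hinge axis; moves with the gate.
- gate_hinge (a point): Point on the gate's hinge axis at the height of the gate's top edge; axes turn with the gate: its -y points along the gate to the free end, its -x out of the outer face.
- batten: Loose wooden batten, 200 x 28 x 18 mm, longer and narrower than the wedge and of even thickness; leave alone. Origin: centre of underside, x along its length.
- tub: Loose black tub, 110 mm across, 100 mm high, standing inside the pen; leave alone. Origin: centre of underside.
- jug: Loose clear jug, 100 mm across, 130 mm high, with handle; leave alone. Origin: centre of underside.
- casting: Loose white plaster casting, round, 100 mm across, 90 mm high; leave alone. Origin: centre of underside.
- bowl: Loose rubber mixing bowl, 110 mm across, 50 mm high; leave alone. Origin: centre of underside.
- scraper: Loose scraper with wooden handle lying on the bench; leave alone.

How it is judged:
On the way, in this order (a step that is already met when the one before it is completed fails the run):
1. the gate is swung shut (value of joint gate below 0.04 rad and value of joint gate_lift below 0.003 m), for 0.2 s.
2. the wedge has entered the channel under the gate (x of wedge in the frame of pen above -0.05 m and y of wedge in the frame of pen between -0.01 and 0.01 m), for 0.1 s.
At the end, for the whole second after the job is handed in: The gate is shut (within 0.04 rad) and lifted at least 6 of its 8 mm, top edge within 2 mm of the wall tops. The wedge lies flat and at rest in the channel (within 10 mm of its centre line, 0.15 rad), origin -5 to 55 mm past the gate's outer face. The other things stand where they were (value of joint gate below 0.04 rad and value of joint gate_lift above 0.006 m and x of wedge in the frame of pen between -0.005 and 0.055 m and y of wedge in the frame of pen between -0.01 and 0.01 m and angle between the x axis of wedge and the x axis of pen, either way round below 0.15 rad and angle between wedge's own z axis and vertical below 0.06 rad and linear speed of wedge below 0.01 m/s); the robot touches nothing.
It fails at once if a bystander is shifted by more than 30 mm (distance of any of batten, tub, jug, casting, bowl, scraper from where it was at the start of the episode above 0.03 m).
It fails at once if a standing thing is knocked over (angle between any of tub, jug, casting's own z axis and vertical above 0.5 rad).
It also fails if it takes over 70 s, if anything falls off the work surface, if the arm or the gripper's body presses on something with over 40 N, if the wrist force passes 120 N, or if a joint passes its speed limit or range.

ROBOT

A 7-joint arm with a two-finger parallel gripper is mounted at the origin on the work surface. World frame = base frame: x ahead of the robot, y to its left, z up, the work surface at z = 0. Lengths are in m, angles in rad, forces in N, time in s.
With the tool pointing down it reaches from about 0.425 to 0.875 m from the base axis. Payload 4.7 kg.
Tool frame: the origin (TCP) lies midway between the tips of the shut fingers; the grasp point (between the pads) lies ctrl.grasp_offset behind it (ctrl.grasp_offset is the distance from the TCP to the grasp point, in m); z points along the fingers, y is the line along which they close (so a half turn about z gives the same grasp; the last joint's range is limited). The gripper opens to 87 mm and grips with 3 to 60 N. Pads are 19 mm wide; open, the fingers measure 117 mm over their backs; the gripper's body (75 mm by 190 mm) begins 51 mm behind the grasp point.
Start: joints at [1.226, 0.321, -0.07, 1.45, 0.023, 1.371, -0.057], TCP at [0.228, -0.609, 0.223] pointing down, gripper open.
Joint ranges: [-2.86, 2.86], [-0.3, 2.09], [-1.38, 1.24], [0.06, 2.45], [-1.56, 4.7], [0.09, 2.05], [-2.69, 2.69]. Speed limits (rad/s): [2.57, 2.57, 3.14, 3.14, 3.14, 3.14, 3.14].

INTERFACE

Orientations are given as a rotation vector (axis times angle).
In Python, from bench import ctrl gives the robot as it stands. The module is installed in compiled form; this text tells all that it offers.
- The arm moves only by the tool jog_arm, never from a script. Its argument "moves" is one flat list of numbers, 7 for each row, row after row: the shift along the tool's x, y, z in units of 30 cm (1.0 is 30 cm), then the turn, a rotation vector about the tool's x, y, z in units of 60 degrees (1.0 is 60 degrees), then the gripper's target within -1 to 1 (fully open at 1, half-way at 0, shut at -1). In form: [x, y, z, wx, wy, wz, fingers, x, y, z, wx, wy, wz, fingers, ...]. A call has exactly 8 rows; each row is the pose to reach, as a shift and turn from the pose commanded when the call began, along the tool's axes at that moment; what a row does not reach only later rows make up. A row lasts 1/8 s, in which the tool goes at most 62.5 mm and 10.7 degrees, less where a joint would pass 70% of its speed; a pose out of reach is approached as far as the arm can. A call with a number of a shift or a turn outside -1 to 1 is refused whole. A call with a gripper value outside its range is refused whole. The fingers move at their own pace and stop on an object; "newtons" is the grip in N (left out, the last holds). Time passes only in rows, so rows that repeat a pose let the fingers close, or fill a call up. It gives the time, the measured TCP pose, the force, the opening and the grip force at its end, in the units of the state.
- ctrl.get_state(): the state, without advancing time (a new reading comes with each control period).
- ctrl.get_image(name): name is "scene" or "top" or "wrist"; returns a dict with "pixels" (480x640x3 uint8, red, green, blue), "fx", "fy", "cx", "cy" (pixels), "dist" ([k1, k2, p1, p2, k3] as OpenCV has them; the pictures are not rectified), "xyz" and "rotation" of the camera in the world; the wrist camera has in their place "tool_from_camera" (4x4, takes a point from camera to tool coordinates, whose origin is the TCP and whose axes are the flange's). Camera axes: x right, y up, looking along -z (the intrinsics and any distortion apply to the point x, -y, -z); pixel columns grow to the right and rows downward; lengths in m; the calibration is good to about 2 mm. A picture is of the moment at which its call begins: read the wrist's pose just before it. There is no depth.
- ctrl.close_job(): hands the job in; it is judged then, once.
The state is a dict: "time": time; "joint_positions": joint angles; "qd": joint speeds; "joint_torque": joint torques, N m; "position": TCP position; "tool_rot": TCP orientation; "ft_force": force on the tool from outside, world axes, zero at the start; "torque": the same for the moment, N m; "grip_width": opening from 0.0 (shut) to 1.0 (fully open); "grip_force": force on a finger pad.
Only numpy, scipy, OpenCV 4.12 (cv2) and the standard library are available. Lean on these libraries where they do the work, as an engineer would, in place of code of your own. Each camera call takes 0.05 s, during which the arm holds its last target. There are 200 camera calls.

## Working session

There is one attempt and no reset: what is moved stays moved. The work goes in short steps, Python scripts to look and compute and a tool call to move; the robot and the scene stay as the last step left them, time stands still between calls to the robot, and variables do not carry over. Pictures are saved under pics/ and viewed, at most 13 in all, crops included, and the job is handed in when it is done.

Besides the shell and the picture viewer there is one more tool, called by a JSON object that holds its "method" and its "body". jog_arm: Moves the arm, as the interface text tells. Its arguments: {"type":"object","properties":{"moves":{"type":"array"},"newtons":{"type":"number"}},"required":["moves"]}

```bash
mkdir -p pics; cat > h.py <<'E'
import numpy as np, cv2
from bench import ctrl
from scipy.spatial.transform import Rotation as R
def cam(name, save=None):
    s=ctrl.get_state(); im=ctrl.get_image(name)
    im['K']=np.array([[im['fx'],0,im['cx']],[0,im['fy'],im['cy']],[0,0,1.]])
    if name=='wrist':
        T=np.array(im['tool_from_camera']); Rt=R.from_rotvec(s['tool_rot']).as_matrix()
        im['Rw']=Rt@T[:3,:3]; im['o']=Rt@T[:3,3]+np.array(s['position'])
    else:
        r=np.array(im['rotation']); im['Rw']=r if r.shape==(3,3) else R.from_rotvec(r).as_matrix(); im['o']=np.array(im['xyz'])
    if save: cv2.imwrite('pics/'+save,im['pixels'][:,:,::-1]); np.save('pics/'+save+'.npy',im,allow_pickle=True)
    return im
def load(f): return np.load('pics/'+f+'.npy',allow_pickle=True).item()
def px2w(im,uv,z):
    uv=np.array(uv,float).reshape(-1,1,2)
    p=cv2.undistortPoints(uv,im['K'],np.array(im['dist'],float)).reshape(-1,2)
    d=np.c_[p[:,0],-p[:,1],-np.ones(len(p))]@im['Rw'].T
    return im['o']+d*((z-im['o'][2])/d[:,2])[:,None]
def w2px(im,P):
    c=(np.array(P,float).reshape(-1,3)-im['o'])@im['Rw']; c=c*[1,-1,-1]
    return cv2.projectPoints(c.reshape(-1,1,3),np.zeros(3),np.zeros(3),im['K'],np.array(im['dist'],float))[0].reshape(-1,2)
E
python3 - <<'E'
from h import *
print(ctrl.get_state(), ctrl.grasp_offset)
for n in('scene','top','wrist'):
    i=cam(n,n+'0.png'); print(n,i['o'],i['Rw'].round(3).tolist(),i['fx'],i['dist'])
E
```

```text
{'time': 0.0, 'joint_positions': array([ 1.22609805,  0.32179781, -0.07008387,  1.45168912,  0.02260512,
        1.3707857 , -0.05689608]), 'qd': array([-6.70528016e-06,  9.97334452e-04,  8.14429154e-04,  5.02654242e-04,
        2.13578667e-04, -3.65881758e-05,  4.37946657e-04]), 'joint_torque': array([ 3.54595513e-04, -4.91280949e+01, -4.03487189e-01, -3.12529707e+01,
       -6.38422254e-02,  4.38267749e-02,  1.71854363e-04]), 'position': array([ 0.22800245, -0.60810501,  0.22147077]), 'tool_rot': array([-3.08935196e+00, -5.60306229e-01,  6.90536284e-04]), 'ft_force': array([-0.32070936, -0.05689352, -0.3879098 ]), 'torque': array([ 0.04732879, -0.01561501, -0.01262291]), 'grip_force': 0.0, 'grip_width': 0.9985979777895576} 0.0187
scene [ 1.21424585 -0.41504869  1.24643168] [[0.585, -0.686, 0.432], [0.811, 0.487, -0.324], [0.012, 0.54, 0.842]] 520.233484651902 [-0.15621964  0.          0.          0.          0.        ]
top [0.45607635 0.01530579 1.51596395] [[0.017, 0.994, -0.108], [-1.0, 0.017, -0.004], [-0.002, 0.108, 0.994]] 578.5954320210978 [0.00086285 0.         0.         0.         0.        ]
wrist [ 0.30176127 -0.58157196  0.38410311] [[0.351, 0.898, 0.265], [-0.936, 0.337, 0.098], [-0.001, -0.283, 0.959]] 363.74107171235346 [-0.00852174  0.          0.          0.          0.        ]
```

View pics/top0.png

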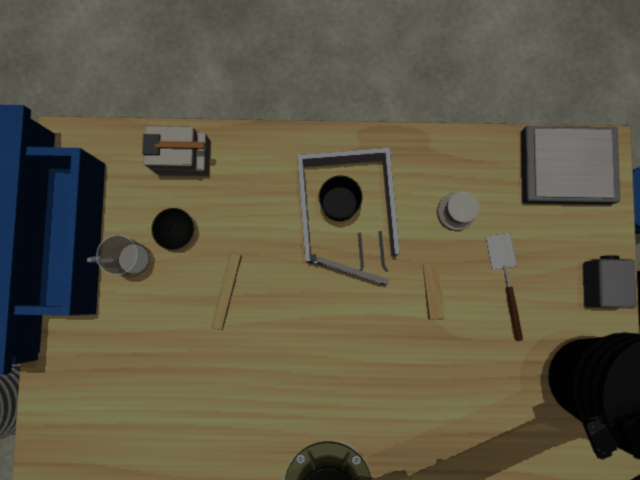

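View pics/scene0.png

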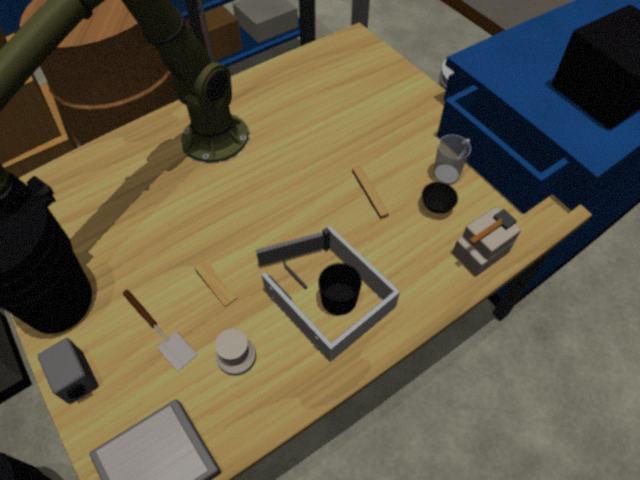

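The top view shows the pen around (350,205), with the gate open from its hinge at (313,260) to its free end at (386,283). The wedge is at (433,292) and the batten at (227,290). I'll zoom in on the pen and wedge.

```bash
python3 - <<'E'
from h import *
i=load('top0.png'); c=i['pixels'][140:335,285:460,::-1]
g=cv2.convertScaleAbs(c,alpha=1.6)
cv2.imwrite('pics/crop0.png',cv2.resize(g,None,fx=3,fy=3,interpolation=cv2.INTER_CUBIC))
hsv=cv2.cvtColor(i['pixels'],cv2.COLOR_RGB2HSV); print(hsv[290,433],hsv[290,460],hsv[215,393],hsv[270,345])
E
```

```text
[ 21 111 120] [ 23 101 121] [105   8 125] [15  6 88]
```

View pics/crop0.png

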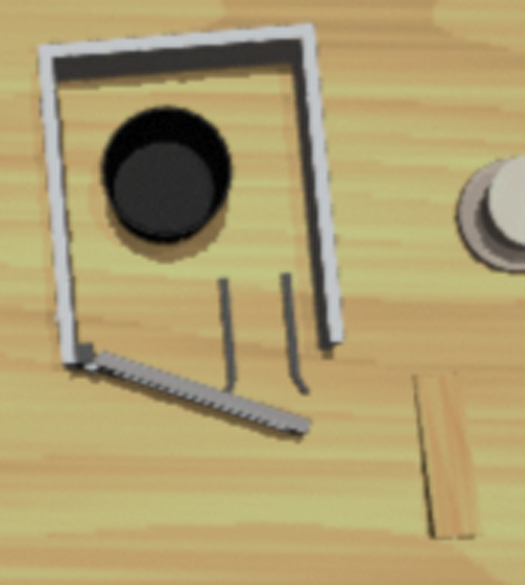

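The crop shows the gate ajar and the channel cheeks from (225,280) to (232,390) and (287,275) to (305,392). The wedge is at (415-475,375-538), with its dark side growing towards the bottom, so its butt faces the robot.

```bash
python3 - <<'E'
from h import *
i=load('top0.png')
f=lambda P,z:px2w(i,np.array(P,float)/3+[285,140],z)[:,:2]
w=f([(39,46),(313,25),(343,343),(63,364)],.09); print('walls',w.round(4)); 
# expected pen pts: BL(.270,.172) BR(.270,-.062) ; front end unknown
model=np.array([(.270,.172),(.270,-.062)])
d=w[0]-w[1]; print('width',np.linalg.norm(d)); ang=np.arctan2(d[1],d[0])-np.pi/2
e=(w[0]-w[3]);e2=w[1]-w[2];print('ang',ang,np.arctan2(e[1],e[0]),np.arctan2(e2[1],e2[0]),np.linalg.norm(e),np.linalg.norm(e2))
th=np.mean([ang,np.arctan2(e[1],e[0]),np.arctan2(e2[1],e2[0])])
Rm=np.array([[np.cos(th),-np.sin(th)],[np.sin(th),np.cos(th)]])
o=(w[:2]-model@Rm.T).mean(0); print('pen',o,th)
ch=f([(223,279),(287,274),(232,390),(305,392)],.01); print('cheeks pen',((ch-o)@Rm).round(4))
g=f([(100,355),(308,430)],.082); print('gate',g,((g-o)@Rm).round(4))
wd=np.r_[f([(415,375),(452,374)],.005),f([(474,537),(434,538)],.031)];print('wedge',wd.round(4),[np.linalg.norm(wd[k]-wd[(k+1)%4]).round(4) for k in range(4)])
print('tub',((f([(167,190)],0)-o)@Rm))
E
```

```text
walls [[ 0.8257  0.0892]
 [ 0.8476 -0.1407]
 [ 0.5798 -0.1668]
 [ 0.5585  0.0636]]
width 0.2309989615636991
ang 0.09492200865723288 0.0956702128978695 0.09687384205365926 0.2684350557308219 0.26909637159514666
pen [ 0.57318884 -0.10634984] 0.09582202120292055
cheeks pen [[ 0.0709  0.0277]
 [ 0.0708 -0.0284]
 [-0.0264  0.0282]
 [-0.0331 -0.0348]]
gate [[ 0.56709753  0.03335045]
 [ 0.50806013 -0.13918093]] [[ 0.0073  0.1396]
 [-0.068  -0.0264]]
wedge [[ 0.5603 -0.2404]
 [ 0.5617 -0.2726]
 [ 0.4218 -0.2858]
 [ 0.4204 -0.2519]] [np.float64(0.0323), np.float64(0.1405), np.float64(0.0339), np.float64(0.1404)]
tub [[0.15495103 0.06962484]]
```

```bash
cat >> h.py <<'E'
PEN=np.array([.5732,-.1063]); TH=.0958
def pen(x,y):
    c,s=np.cos(TH),np.sin(TH); return PEN+[c*x-s*y,s*x+c*y]
def goto(*goals):
    "goals: (x,y,z,yaw of tool x) -> shift/turn in call units from the present pose"
    s=ctrl.get_state(); r0=R.from_rotvec(s['tool_rot']); p0=np.array(s['position'])
    print('t',round(s['time'],2),'p',p0.round(4),'z-axis',r0.as_matrix()[:,2].round(3),'F',np.round(s['ft_force'],1),'w',round(s['grip_width'],3),s['grip_force'])
    for g in goals:
        c,n=np.cos(g[3]),np.sin(g[3])
        r1=R.from_matrix(np.array([[c,n,0],[n,-c,0],[0,0,-1.]]).T) if 0 else R.from_matrix(np.array([[c,n,0],[n,-c,0],[0,0,-1.]]))
        print((r0.inv().apply(np.array(g[:3])-p0)/.3).round(3),((r0.inv()*r1).as_rotvec()/np.radians(60)).round(3))
E
python3 -c "
from h import *
goto((.45,-.2,.22,.095))"
```

```text
t 0.15 p [ 0.2281 -0.6082  0.2217] z-axis [-0.001  0.001 -1.   ] F [-0.5  0.7  0.2] w 1.003 0.0
[ 1.171 -1.014  0.007] [-0.001  0.     0.252]
```

{"method": "jog_arm", "body": {"moves": [0.1,-0.09,0,0,0,0.05,-1,0.25,-0.22,0,0,0,0.1,-1,0.4,-0.35,0,0,0,0.15,-1,0.55,-0.48,0,0,0,0.2,-1,0.68,-0.59,0,0,0,0.25,-1,0.81,-0.7,0,0,0,0.25,-1,0.92,-0.8,0,0,0,0.25,-1,1.0,-0.87,0,0,0,0.25,-1]}}

```text
time: 1.15
position: [0.4183, -0.2566, 0.2225]
tool_rot: [-3.138, -0.156, 0.0]
ft_force: [-0.2, -0.0, -0.2]
grip_width: 0.17
grip_force: 0.0
```

```bash
python3 - <<'E'
from h import *
cam('wrist','w1.png')
goto((*pen(-.11,-.005),.22,.0958),(*pen(-.11,-.005),.045,.0958))
E
```

```text
t 1.2 p [ 0.4205 -0.2524  0.2226] z-axis [ 0.001  0.002 -1.   ] F [ 1.1  3.  -0.3] w 0.129 0.0
[ 0.19  -0.418  0.01 ] [-0.002 -0.001  0.008]
[ 0.189 -0.416  0.593] [-0.002 -0.001  0.008]
```

View pics/w1.png

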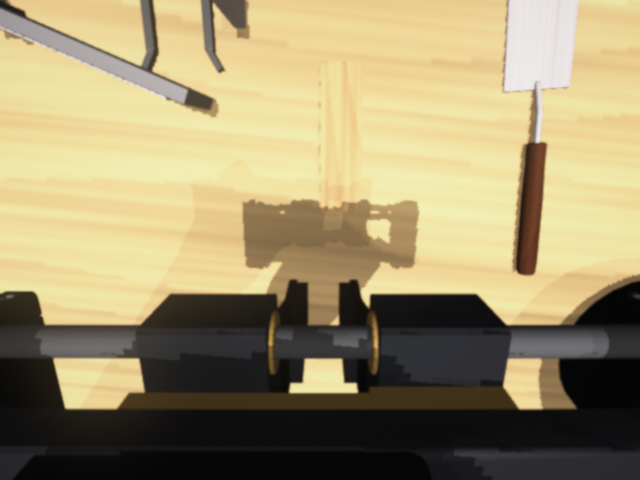

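The wrist view shows the wedge's thin end at (320-362,62), the flared cheek tips near (150,68) and (221,70), and the gate end at about (213,105).

```bash
python3 - <<'E'
from h import *
i=load('w1.png')
a=px2w(i,[(320,62),(362,62)],.005); b=px2w(i,[(319,190),(369,190)],.028);print(a.round(4),b.round(4))
c,s=np.cos(TH),np.sin(TH)
t=lambda P:((P[:,:2]-PEN)@np.array([[c,-s],[s,c]])).round(4)
print(np.linalg.norm(a[0]-a[1]),t(a),t(b)); print('flare,cheek inner',t(px2w(i,[(148,66),(220,70),(155,45),(208,45)],.01)), 'gate end top',t(px2w(i,[(213,98)],.082)))
E
```

```text
[[ 0.5625 -0.24    0.005 ]
 [ 0.5665 -0.2798  0.005 ]] [[ 0.4443 -0.2507  0.028 ]
 [ 0.4491 -0.2996  0.028 ]]
0.04000982171012388 [[-0.0234 -0.1321]
 [-0.0233 -0.1721]] [[-0.1422 -0.1314]
 [-0.142  -0.1805]]
flare,cheek inner [[-0.028   0.0302]
 [-0.0314 -0.0376]
 [-0.0101  0.0214]
 [-0.0101 -0.028 ]] gate end top [[-0.0627 -0.0493]]
```

{"method": "jog_arm", "body": {"moves": [0.05,-0.1,0,0,0,0,-1,0.1,-0.22,0.0,0,0,0,-1,0.15,-0.33,0.1,0,0,0,-1,0.19,-0.417,0.25,0,0,0,-1,0.19,-0.417,0.4,0,0,0,-1,0.19,-0.417,0.52,0,0,0,-1,0.19,-0.417,0.593,0,0,0,-1,0.19,-0.417,0.593,0,0,0,-1]}}

```text
time: 2.2
position: [0.4603, -0.1284, 0.0429]
tool_rot: [-3.136, -0.152, 0.006]
ft_force: [0.4, -0.1, 0.4]
grip_width: 0.007
grip_force: 0.0
```

```bash
python3 - <<'E'
from h import *
goto((*pen(-.05,-.005),.045,.0958),(*pen(-.008,-.005),.045,.0958))
E
```

```text
t 2.2 p [ 0.4603 -0.1284  0.0429] z-axis [-0.004  0.002 -1.   ] F [ 0.4 -0.1  0.4] w 0.007 0.0
[ 0.215 -0.021 -0.008] [-0.002  0.004  0.001]
[ 0.355 -0.02  -0.008] [-0.002  0.004  0.001]
```

{"method": "jog_arm", "body": {"moves": [0.04,-0.02,0,0,0,0,-1,0.09,-0.02,0,0,0,0,-1,0.14,-0.02,0,0,0,0,-1,0.19,-0.02,0,0,0,0,-1,0.24,-0.02,0,0,0,0,-1,0.28,-0.02,0,0,0,0,-1,0.32,-0.02,0,0,0,0,-1,0.34,-0.02,0,0,0,0,-1]}}

```text
time: 3.2
position: [0.5638, -0.1128, 0.0446]
tool_rot: [-3.138, -0.153, -0.0]
ft_force: [-0.2, 0.4, 0.3]
grip_width: 0.002
grip_force: 0.1
```

```bash
python3 - <<'E'
from h import *
i=cam('top','top1.png'); goto((*pen(-.008,-.005),.045,.0958))
w=cam('wrist','w2.png')
a=cv2.convertScaleAbs(i['pixels'][225:325,290:450,::-1],alpha=1.6)
cv2.imwrite('pics/c1.png',np.vstack([cv2.resize(a,(480,300),interpolation=cv2.INTER_CUBIC),cv2.resize(w['pixels'][:300,:,::-1],(480,225))]))
E
```

```text
t 3.25 p [ 0.5642 -0.1127  0.0446] z-axis [ 0.001  0.    -1.   ] F [ 0.8 -0.  -0.1] w 0.002 0.0
[ 0.005 -0.002 -0.001] [-0.    -0.001  0.001]
```

View pics/c1.png

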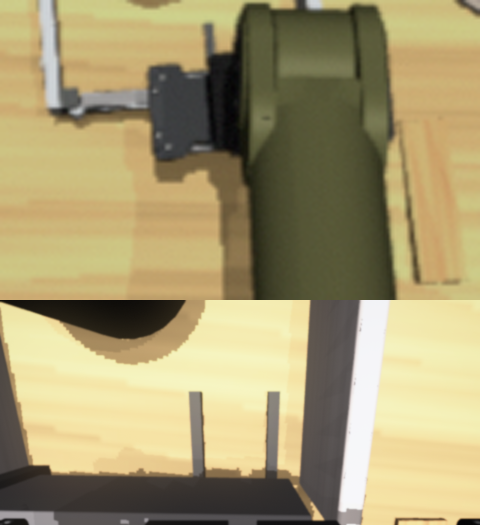

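Nearly shut and no contact force yet, so I'll press on gently.

{"method": "jog_arm", "body": {"moves": [0.005,0,0,0,0,0,-1,0.01,0,0,0,0,0,-1,0.013,0,0,0,0,0,-1,0.016,0,0,0,0,0,-1,0.018,0,0,0,0,0,-1,0.02,0,0,0,0,0,-1,0.02,0,0,0,0,0,-1,0.02,0,0,0,0,0,-1]}}

```text
time: 4.3
position: [0.5684, -0.1127, 0.0445]
tool_rot: [3.138, 0.152, -0.002]
ft_force: [-2.7, -2.2, 1.1]
grip_width: 0.01
grip_force: 1.6
```

```bash
python3 - <<'E'
from h import *
w=load('w2.png'); print(w['o'])
c,s=np.cos(TH),np.sin(TH)
t=lambda P:((P[:,:2]-PEN)@np.array([[c,-s],[s,c]])).round(4)
# composite scale .75, offset y 300
f=lambda P:(np.array(P,float)-[0,300])/.75
print('cheek inner edges',t(px2w(w,f([(203,400),(267,400),(204,465),(267,465)]),.01)))
print('cheek end',t(px2w(w,f([(203,391)]),.01)),'right wall top inner/outer',t(px2w(w,f([(358,320),(388,320)]),.09)))
print('gate top inner edge',t(px2w(w,f([(50,475),(292,480)]),.082)))
goto((*pen(-.008,-.005),.045,.0958))
E
```

```text
[ 0.6423417  -0.10556597  0.2072298 ]
cheek inner edges [[ 0.0697  0.0213]
 [ 0.0698 -0.0231]
 [ 0.0236  0.0223]
 [ 0.0236 -0.0244]]
cheek end [[0.0757 0.021 ]] right wall top inner/outer [[ 0.099  -0.0502]
 [ 0.099  -0.0618]]
gate top inner edge [[ 0.0352  0.0857]
 [ 0.0328 -0.0298]]
t 4.3 p [ 0.5684 -0.1127  0.0445] z-axis [-0.001 -0.    -1.   ] F [-2.7 -2.2  1.1] w 0.01 1.642044223845005
[-0.009 -0.003 -0.002] [0.    0.001 0.001]
```

```bash
python3 - <<'E'
from h import *
w=cam('wrist','w3.png'); 
c,s=np.cos(TH),np.sin(TH)
t=lambda P:((P[:,:2]-PEN)@np.array([[c,-s],[s,c]])).round(4)
g=cv2.cvtColor(w['pixels'],cv2.COLOR_RGB2GRAY)
# find gate lower inner edge in columns: strongest dark transition rows 180..280
for u in (80,130,180,220,300,320,340,380):
    col=g[150:270,u].astype(int); d=col[:-3]-col[3:]; v=150+d.argmax()+1.5
    print(u,v,d.max(),t(px2w(w,[(u,v)],.013)))
cv2.imwrite('pics/w3c.png',w['pixels'][60:330,:560,::-1])
E
```

```text
80 236.5 81 [[0.019  0.1285]]
130 235.5 72 [[0.0196 0.1005]]
180 227.5 65 [[0.0242 0.0722]]
220 234.5 71 [[0.0202 0.0505]]
300 225.5 78 [[0.0253 0.0062]]
320 226.5 68 [[ 0.0248 -0.0048]]
340 226.5 78 [[ 0.0248 -0.0158]]
380 223.5 74 [[ 0.0265 -0.0377]]
```

View pics/w3c.png

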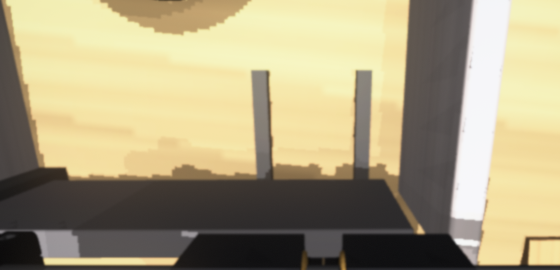

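The gate's lower inner edge is level at row 240 from u=65 to u=385, parallel to the pen front, so the gate is shut. The pen origin sits about 4.5 mm further out in x than I had it, so I'll update it and move to the wedge.

```bash
sed -i 's/^PEN=.*/PEN=np.array([.5777,-.1069]); TH=.0958/' h.py; python3 - <<'E'
from h import *
goto((.455,-.270,.12,.085))
E
```

```text
t 4.35 p [ 0.5685 -0.1127  0.0445] z-axis [-0.001 -0.    -1.   ] F [-3.6 -1.1  1.2] w 0.009 1.7015355359762907
[-0.427  0.485 -0.251] [0.    0.001 0.011]
```

{"method": "jog_arm", "body": {"moves": [-0.06,0,0,0,0,0,-1,-0.15,0,-0.1,0,0,0,-1,-0.24,0.1,-0.22,0,0,0,0,-0.32,0.25,-0.25,0,0,0,1,-0.38,0.37,-0.25,0,0,0.01,1,-0.427,0.485,-0.25,0,0,0.01,1,-0.427,0.485,-0.25,0,0,0.01,1,-0.427,0.485,-0.25,0,0,0.01,1]}}

```text
time: 5.35
position: [0.4566, -0.2689, 0.1198]
tool_rot: [-3.138, -0.137, -0.002]
ft_force: [0.6, 0.6, -0.1]
grip_width: 0.599
grip_force: 0.0
```

```bash
python3 - <<'E'
from h import *
w=cam('wrist','w4.png'); goto((.455,-.270,.12,.085))
E
```

```text
t 5.4 p [ 0.4567 -0.2684  0.1198] z-axis [ 0.001  0.    -1.   ] F [ 0.4  0.7 -1.5] w 0.644 0.0
[-0.006  0.005 -0.001] [-0.    -0.001  0.003]
```

View pics/w4.png

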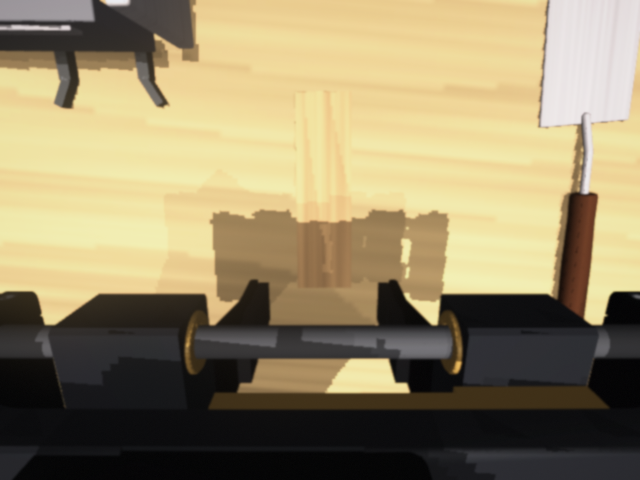

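The wedge appears at u 296-350, with its far end at v=91 and a near edge at v=287. I'll check which end is which from the lengths.

```bash
python3 - <<'E'
from h import *
i=load('w4.png')
for za,zb in((.005,.031),(.031,.005),(.005,.005),(.005,0),(.031,0),(.0,0)):
    a=px2w(i,[(295.5,91),(350,91)],za); b=px2w(i,[(297,287),(351,287)],zb)
    print(za,zb,np.linalg.norm(a[0]-a[1]).round(4),np.linalg.norm(b[0]-b[1]).round(4),np.linalg.norm(a.mean(0)-b.mean(0)).round(4),a.mean(0).round(4),b.mean(0).round(4))
h=cv2.cvtColor(i['pixels'],cv2.COLOR_RGB2HSV)
for v in (100,130,160,190,250,280):
    g=i['pixels'][v,280:365].astype(int).sum(1); d=g[2:]-g[:-2]; print(v,280+1+np.argsort(-abs(d))[:5],d[np.argsort(-abs(d))[:5]])
fl=px2w(i,[(64,106),(163,104),(57,50),(71,50),(140,50),(153,50)],.01)
c,s=np.cos(TH),np.sin(TH); print('flares pen',((fl[:,:2]-PEN)@np.array([[c,-s],[s,c]])).round(4))
E
```

```text
0.005 0.031 0.0387 0.0404 0.1416 [ 0.5648 -0.2599  0.005 ] [ 0.4263 -0.2729  0.031 ]
0.031 0.005 0.0351 0.0446 0.1498 [ 0.562  -0.2601  0.031 ] [ 0.4151 -0.274   0.005 ]
0.005 0.005 0.0387 0.0446 0.1504 [ 0.5648 -0.2599  0.005 ] [ 0.4151 -0.274   0.005 ]
0.005 0 0.0387 0.0454 0.1526 [ 0.5648 -0.2599  0.005 ] [ 0.4129 -0.2742  0.    ]
0.031 0 0.0351 0.0454 0.1529 [ 0.562  -0.2601  0.031 ] [ 0.4129 -0.2742  0.    ]
0.0 0 0.0394 0.0454 0.1531 [ 0.5654 -0.2598  0.    ] [ 0.4129 -0.2742  0.    ]
100 [295 330 329 331 296] [32 30 23 23 22]
130 [307 325 326 303 302] [ 20 -15 -15 -14 -14]
160 [312 343 342 311 335] [ 21  19  19  17 -15]
190 [304 303 335 336 302] [-18 -16 -16 -15 -14]
250 [325 326 324 327 331] [ 35  34  29  25 -23]
280 [363 362 296 304 303] [ 32  25  22 -22 -20]
flares pen [[-0.0359  0.032 ]
 [-0.0354 -0.0384]
 [-0.      0.0295]
 [-0.0002  0.0199]
 [-0.0008 -0.0272]
 [-0.0009 -0.0361]]
```

```bash
python3 - <<'E'
from h import *
goto((.4605,-.2697,.12,.094),(.4605,-.2697,.007,.094))
E
```

```text
t 5.4 p [ 0.4567 -0.2684  0.1198] z-axis [ 0.001  0.    -1.   ] F [ 0.4  0.7 -1.5] w 0.644 0.0
[ 0.012  0.005 -0.001] [-0.    -0.001 -0.005]
[0.012 0.005 0.376] [-0.    -0.001 -0.005]
```

{"method": "jog_arm", "body": {"moves": [0.018,0.001,0.05,0,0,-0.008,1,0.018,0.001,0.14,0,0,-0.008,1,0.018,0.001,0.23,0,0,-0.008,1,0.018,0.001,0.31,0,0,-0.008,1,0.018,0.001,0.36,0,0,-0.008,1,0.018,0.001,0.376,0,0,-0.008,1,0.018,0.001,0.376,0,0,-0.008,1,0.018,0.001,0.376,0,0,-0.008,0], "newtons": 20}}

```text
time: 6.4
position: [0.4617, -0.2699, 0.0077]
tool_rot: [3.137, 0.149, 0.002]
ft_force: [-0.7, -0.2, -0.4]
grip_width: 0.949
grip_force: 0.0
```

{"method": "jog_arm", "body": {"moves": [0,0,0,0,0,0,-1,0,0,0,0,0,0,-1,0,0,0,0,0,0,-1,0,0,0,0,0,0,-1,0,0,0,0,0,0,-1,0,0,0,0,0,0,-1,0,0,0,0,0,0,-1,0,0,0,0,0,0,-1]}}

```text
time: 7.4
position: [0.461, -0.2695, 0.0069]
tool_rot: [3.138, 0.149, 0.0]
ft_force: [-0.0, 0.0, 0.8]
grip_width: 0.458
grip_force: 20.0
```

```bash
python3 - <<'E'
from h import *
P=lambda x:pen(x-.035,-.0015)
s=ctrl.get_state()['position']
goto((s[0],s[1],s[2]+.05,.0958),(*P(-.085),s[2]+.05,.0958),(*P(-.085),s[2]+.003,.0958))
E
```

```text
t 7.4 p [ 0.461  -0.2695  0.0069] z-axis [ 0. -0. -1.] F [-0.   0.   0.8] w 0.458 19.99897800385952
[-0.     0.    -0.167] [ 0.     0.    -0.001]
[ 0.039 -0.497 -0.167] [ 0.     0.    -0.001]
[ 0.039 -0.497 -0.01 ] [ 0.     0.    -0.001]
```

{"method": "jog_arm", "body": {"moves": [0,0,-0.04,0,0,0,-1,0,0,-0.1,0,0,0,-1,-0.01,-0.1,-0.12,0,0,0,-1,-0.028,-0.22,-0.12,0,0,0,-1,-0.028,-0.34,-0.12,0,0,0,-1,-0.028,-0.45,-0.12,0,0,0,-1,-0.028,-0.497,-0.12,0,0,0,-1,-0.028,-0.497,-0.12,0,0,0,-1]}}

```text
time: 8.4
position: [0.4391, -0.1219, 0.0436]
tool_rot: [3.137, 0.151, 0.002]
ft_force: [0.5, -0.9, -0.7]
grip_width: 0.457
grip_force: 20.0
```

{"method": "jog_arm", "body": {"moves": [0,0,0.03,0,0,0,-1,0,0,0.07,0,0,0,-1,0,0,0.09,0,0,0,-1,0,0,0.1,0,0,0,-1,0,0,0.108,0,0,0,-1,0,0,0.108,0,0,0,-1,0,0,0.108,0,0,0,-1,0,0,0.108,0,0,0,-1]}}

```text
time: 9.4
position: [0.4387, -0.1219, 0.0107]
tool_rot: [3.138, 0.149, 0.001]
ft_force: [-0.0, 0.2, -1.8]
grip_width: 0.46
grip_force: 20.0
```

```bash
python3 - <<'E'
from h import *
w=cam('wrist','w5.png'); goto((*pen(-.055-.035,0),.008,.0958))
cv2.imwrite('pics/w5c.png',cv2.resize(w['pixels'][60:330,160:480,::-1],None,fx=2,fy=2))
E
```

```text
t 9.45 p [ 0.4387 -0.122   0.0106] z-axis [ 0. -0. -1.] F [-0.7 -0.5 -0.9] w 0.456 19.99866396188736
[ 0.166 -0.006  0.009] [ 0.    -0.    -0.001]
```

View pics/w5c.png

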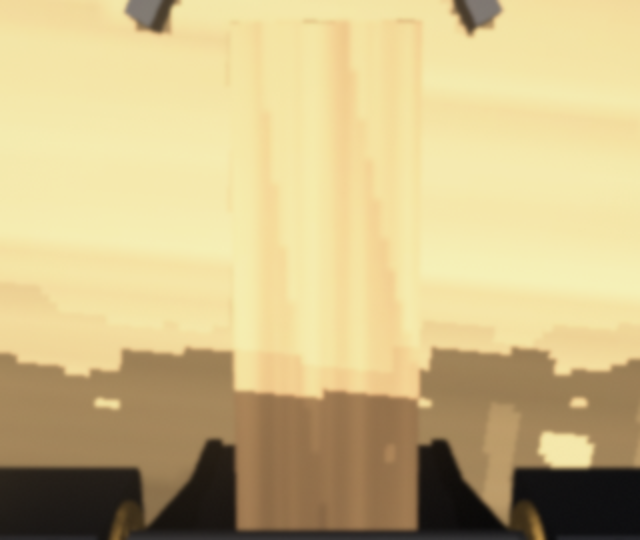

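The thin end is centred at crop u=326 and the flare at about 313, so the wedge sits about 3 mm too far right. I'll shift it left, lower it and slide it in.

{"method": "jog_arm", "body": {"moves": [0,-0.005,0.0,0,0,0,-1,0,-0.009,0.006,0,0,0,-1,0.02,-0.009,0.011,0,0,0,-1,0.06,-0.009,0.011,0,0,0,-1,0.11,-0.009,0.011,0,0,0,-1,0.16,-0.009,0.011,0,0,0,-1,0.19,-0.009,0.011,0,0,0,-1,0.21,-0.009,0.011,0,0,0,-1]}}

```text
time: 10.45
position: [0.5015, -0.113, 0.0069]
tool_rot: [-3.138, -0.149, 0.0]
ft_force: [-0.8, -0.2, -1.9]
grip_width: 0.457
grip_force: 20.0
```

```bash
python3 - <<'E'
from h import *
w=cam('wrist','w6.png'); goto((*pen(-.035-.035,0),.007,.0958))
cv2.imwrite('pics/w6c.png',cv2.resize(w['pixels'][30:330,140:500,::-1],None,fx=2,fy=2))
E
```

```text
t 10.5 p [ 0.5022 -0.1129  0.0071] z-axis [ 0.001  0.    -1.   ] F [ 1.1  0.4 -0.9] w 0.458 19.998811036348343
[0.019 0.004 0.   ] [-0.    -0.001 -0.   ]
```

View pics/w6c.png

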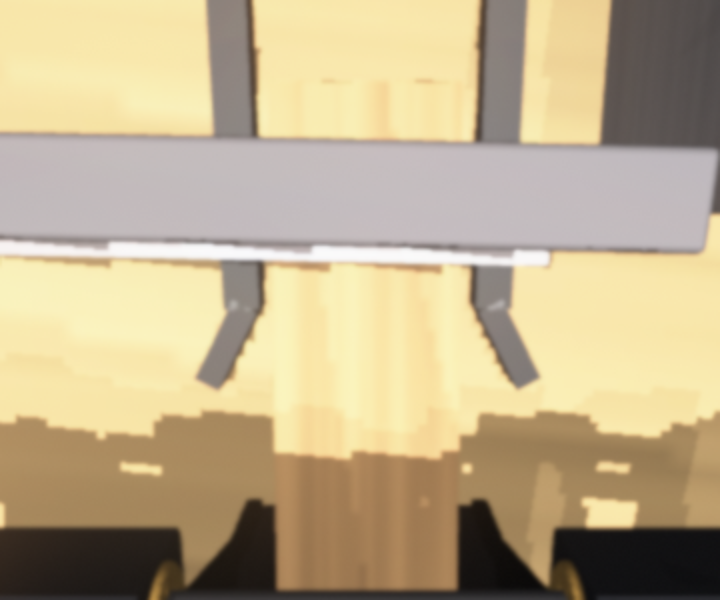

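The wedge is centred in the channel with its thin end past the gate. Next I'll release, go up and back, close the fingers, and come down behind the butt.

{"method": "jog_arm", "body": {"moves": [0,0,0,0,0,0,0.5,0,0,0,0,0,0,0.5,0,0,0,0,0,0,0.5,0,0,0,0,0,0,0.5,0,0,-0.06,0,0,0,0.5,0,0,-0.14,0,0,0,0.5,-0.04,0,-0.2,0,0,0,-1,-0.12,0,-0.2,0,0,0,-1]}}

```text
time: 11.5
position: [0.4673, -0.1167, 0.0702]
tool_rot: [3.136, 0.15, 0.008]
ft_force: [-0.5, 0.3, -0.3]
grip_width: 0.604
grip_force: 0.0
```

{"method": "jog_arm", "body": {"moves": [-0.08,0,0,0,0,0,-1,-0.14,0,0,0,0,0,-1,-0.14,0,0,0,0,0,-1,-0.14,0,0,0,0,0,-1,-0.14,0,0.05,0,0,0,-1,-0.14,0,0.12,0,0,0,-1,-0.14,0,0.17,0,0,0,-1,-0.14,0,0.18,0,0,0,-1]}}

```text
time: 12.5
position: [0.4224, -0.1199, 0.0115]
tool_rot: [-3.136, -0.15, 0.004]
ft_force: [0.1, 0.1, -0.3]
grip_width: 0.008
grip_force: 0.0
```

```bash
python3 - <<'E'
from h import *
w=cam('wrist','w7.png'); goto((*pen(-.12,0.001),.012,.0958),(*pen(-.06,0.001),.012,.0958))
E
```

```text
t 12.55 p [ 0.4228 -0.1201  0.012 ] z-axis [-0.002  0.001 -1.   ] F [ 0.2 -0.3 -0.2] w 0.004 0.0
[ 0.118  0.002 -0.   ] [-0.001  0.002 -0.   ]
[ 0.318  0.002 -0.001] [-0.001  0.002 -0.   ]
```

{"method": "jog_arm", "body": {"moves": [0.04,0,0,0,0,0,-1,0.08,0,0,0,0,0,-1,0.11,0,0,0,0,0,-1,0.14,0,0,0,0,0,-1,0.17,0,0,0,0,0,-1,0.2,0,0,0,0,0,-1,0.23,0,0,0,0,0,-1,0.26,0,0,0,0,0,-1]}}

```text
time: 13.55
position: [0.4968, -0.1139, 0.0123]
tool_rot: [3.138, 0.148, -0.015]
ft_force: [-12.2, -2.1, 8.8]
grip_width: 0.008
grip_force: 5.8
```

{"method": "jog_arm", "body": {"moves": [0.007,0,0,0,0,0,-1,0.014,0,0,0,0,0,-1,0.02,0,0,0,0,0,-1,0.026,0,0,0,0,0,-1,0.032,0,0,0,0,0,-1,0.038,0,0,0,0,0,-1,0.043,0,0,0,0,0,-1,0.043,0,0,0,0,0,-1]}}

```text
time: 14.55
position: [0.5101, -0.1127, 0.0123]
tool_rot: [3.138, 0.148, -0.013]
ft_force: [-9.1, -0.4, 6.3]
grip_width: 0.003
grip_force: 4.8
```

```bash
python3 - <<'E'
from h import *
w=cam('wrist','w8.png'); goto((*pen(-.06,0.001),.012,.0958))
cv2.imwrite('pics/w8c.png',cv2.resize(w['pixels'][30:330,140:500,::-1],None,fx=2,fy=2))
E
```

```text
t 14.6 p [ 0.5101 -0.1126  0.0123] z-axis [-0.008 -0.001 -1.   ] F [-8.5 -1.   6.4] w 0.006 4.743605236290023
[ 0.026 -0.001  0.001] [-0.     0.008 -0.002]
```

View pics/w8c.png

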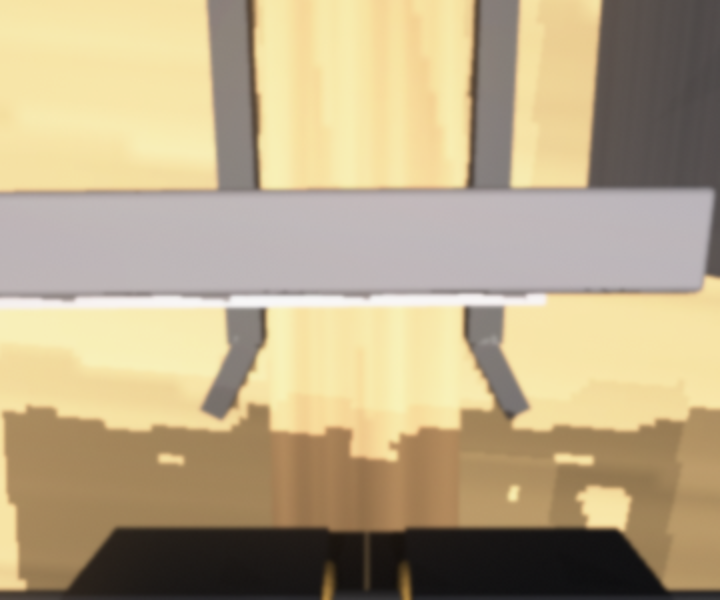

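The gate is now straight and shut, with the wedge well under it and its origin at about +11 mm. I'll keep pushing until it jams.

{"method": "jog_arm", "body": {"moves": [0.005,0,0,0,0,0,-1,0.01,0,0,0,0,0,-1,0.015,0,0,0,0,0,-1,0.02,0,0,0,0,0,-1,0.025,0,0,0,0,0,-1,0.03,0,0,0,0,0,-1,0.03,0,0,0,0,0,-1,0.03,0,0,0,0,0,-1]}}

```text
time: 15.6
position: [0.5182, -0.1119, 0.0123]
tool_rot: [3.138, 0.147, -0.016]
ft_force: [-12.2, -0.8, 8.9]
grip_width: 0.01
grip_force: 6.0
```

{"method": "jog_arm", "body": {"moves": [0.004,0,0,0,0,0,-1,0.008,0,0,0,0,0,-1,0.012,0,0,0,0,0,-1,0.016,0,0,0,0,0,-1,0.02,0,0,0,0,0,-1,0.02,0,0,0,0,0,-1,0.02,0,0,0,0,0,-1,0.02,0,0,0,0,0,-1]}}

```text
time: 16.6
position: [0.5215, -0.1118, 0.012]
tool_rot: [3.137, 0.147, -0.025]
ft_force: [-17.8, -1.3, 15.6]
grip_width: 0.006
grip_force: 9.2
```

{"method": "jog_arm", "body": {"moves": [0.004,0,0,0,0,0,-1,0.008,0,0,0,0,0,-1,0.012,0,0,0,0,0,-1,0.016,0,0,0,0,0,-1,0.02,0,0,0,0,0,-1,0.02,0,0,0,0,0,-1,0.02,0,0,0,0,0,-1,0.02,0,0,0,0,0,-1]}}

```text
time: 17.6
position: [0.5244, -0.1118, 0.0118]
tool_rot: [3.137, 0.146, -0.035]
ft_force: [-25.2, -1.7, 20.7]
grip_width: -0.0
grip_force: 13.1
```

The force climbs steeply to 25 N with the wedge almost stationary, so it's jammed. I'll back off and look.

{"method": "jog_arm", "body": {"moves": [-0.03,0,0,0,0,0,-1,-0.07,0,0,0,0,0,-1,-0.13,0,0,0,0,0,-1,-0.2,0,-0.05,0,0,0,-1,-0.25,0,-0.15,0,0,0,-1,-0.25,0,-0.28,0,0,0,-1,-0.25,0,-0.35,0,0,0,-1,-0.25,0,-0.35,0,0,0,-1]}}

```text
time: 18.6
position: [0.4619, -0.1174, 0.12]
tool_rot: [3.136, 0.149, 0.008]
ft_force: [-0.3, -0.6, 0.8]
grip_width: 0.002
grip_force: 0.0
```

```bash
python3 - <<'E'
from h import *
goto((*pen(-.12,0),.12,.0958)); i=cam('scene','s2.png'); w=cam('wrist','w9.png')
a=cv2.convertScaleAbs(i['pixels'][220:365,235:410,::-1],alpha=1.5)
cv2.imwrite('pics/f.png',np.vstack([cv2.resize(a,(525,435),interpolation=cv2.INTER_CUBIC)[:300],cv2.resize(w['pixels'][:330,:,::-1],(525,271))]))
E
```

```text
t 18.6 p [ 0.4619 -0.1174  0.12  ] z-axis [ 0.005 -0.002 -1.   ] F [-0.3 -0.6  0.8] w 0.002 0.0
[-0.012  0.002  0.   ] [ 0.002 -0.005 -0.001]
```

View pics/f.png

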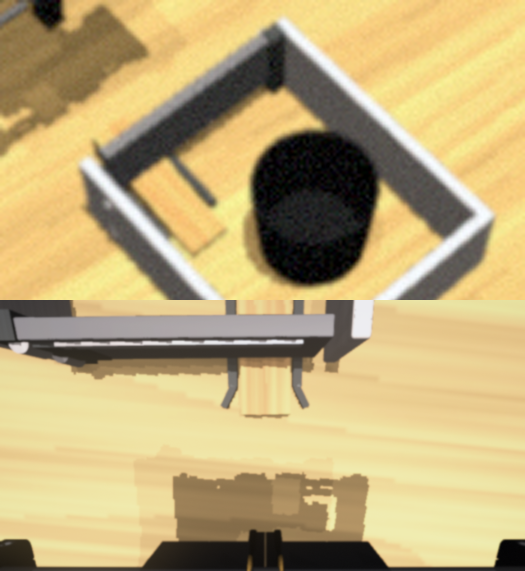

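```bash
python3 - <<'E'
from h import *
w=load('w9.png'); k=640/525; c,s=np.cos(TH),np.sin(TH)
t=lambda P:((P[:,:2]-PEN)@np.array([[c,-s],[s,c]])).round(4)
f=lambda P:(np.array(P,float)-[0,300])*k
print('butt top',t(px2w(w,f([(241,414),(289,414)]),.031)),'flares',t(px2w(w,f([(223,406),(308,405)]),.01)))
print('gate top outer ends', [t(px2w(w,f([(18,338),(334,335)]),z)).tolist() for z in(.082,.09)])
g=px2w(w,f([(18,338),(334,335)]),.09);g2=px2w(w,f([(18,338),(334,335)]),.082);print(np.linalg.norm(g[0]-g[1]),np.linalg.norm(g2[0]-g2[1]))
E
```

```text
butt top [[-0.0413  0.0196]
 [-0.0413 -0.0192]] flares [[-0.0348  0.0366]
 [-0.034  -0.0372]]
gate top outer ends [[[0.0039, 0.1497], [0.0049, -0.0413]], [[0.0021, 0.1437], [0.0032, -0.0396]]]
0.18329144954581647 0.19095705395795812
```

The wedge's butt is at pen x ≈ -41 mm, which puts its origin at about +27 mm, centred in y. The gate's apparent length fits a top edge at 90 mm (183 mm against the true 184 mm), so it is lifted, and it is parallel to the pen front. I'm handing it in.

```bash
python3 -c "
from bench import ctrl
print(ctrl.close_job())"
```

```text
the job is handed in; nothing more can be done
None
```

The job is handed in: the gate is shut and lifted level with the walls by my image measurements, and the wedge is jammed centred in the channel with its origin about 27 mm past the gate's outer face; no verdict came back on hand-in.

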